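# Click the airbrush colour bottle into its sprung holder

## Task

On the airbrush bench, take the bottle with the ring groove round its steel foot, lower it upright (do not drop it) into the larger, square well of the bottle holder, and press it straight down past the two sprung balls until it clicks and stands fully home on the well's floor. Then let go; leave the tall bottle and the wide jar standing where they are.

Things in the scene. Friction and masses are not known exactly. Their poses are not given: they have to be found in the camera images.
- grooved_bottle: Bottle to seat, loose, upright: round, 98 mm tall, 140 g. Steel foot 30 mm tall, 44 mm diameter, lowest 6 mm tapering to 34, ring groove (36 mm diameter) 15 to 23 mm above the underside. Then straight white body, 44 mm diameter, to 80 mm (grip 60 mm or more above the underside to clear the well), black cap, 34 mm diameter, to 98 mm. Origin: centre of underside; z up its axis.
- well (a point): Floor centre of the holder's larger well, 6 mm above the bench, z up. 48 mm square, steel walls 30 mm high, lips flared 45 deg to 40 mm. Sprung steel balls (10 mm) 19 mm above the floor at its +y and -y sides; 37 mm apart; foot meets them about 17 mm up and needs 7 to 15 N to pass. Home: underside on floor. Holder fixed, red base; small well (28 mm), 95 mm to +y, is unused.
- tall_bottle: Bystander, loose: round white bottle 44 mm diameter with sloping shoulder and narrow black cap, 145 mm tall, no groove, no metal foot. Origin: centre of the underside.
- wide_jar: Bystander, loose: squat white jar, 64 mm diameter, 66 mm tall, wide black lid, no groove. Origin: centre of the underside.
There are look-alikes about, which are no part of the job. Leave any black or orange look-alike of the part that bears well alone.

How it is judged (in metres and radians):
On the way:
1. the grooved bottle has been brought gently (slower than 0.2 m/s), upright, into the mouth of the sprung well, its underside 5 to 35 mm above the floor (horizontal distance between grooved_bottle and well below 0.015 m and z of grooved_bottle in the frame of well between 0.005 and 0.035 m and angle between grooved_bottle's own z axis and vertical below 0.25 rad and linear speed of grooved_bottle below 0.2 m/s), for 0.1 s.
At the end, for the whole second after the job is handed in: The grooved bottle stands at rest, clicked home in the sprung well: its underside within 5 mm of the well's floor, within 10 mm of the well's centre, upright within 10 degrees (horizontal distance between grooved_bottle and well below 0.01 m and z of grooved_bottle in the frame of well below 0.005 m and angle between grooved_bottle's own z axis and vertical below 0.17 rad and linear speed of grooved_bottle below 0.02 m/s); the robot touches nothing.
It fails at once if the tall bottle is knocked over or moved more than 30 mm (angle between tall_bottle's own z axis and vertical above 0.5 rad or distance of tall_bottle from where it was at the start of the episode above 0.03 m).
It fails at once if the wide jar is knocked over or moved more than 30 mm (angle between wide_jar's own z axis and vertical above 0.5 rad or distance of wide_jar from where it was at the start of the episode above 0.03 m).
It also fails if it takes over 38 s, if anything falls off the work surface, if the arm or the gripper's body presses on something with over 40 N, if the wrist force passes 120 N, or if a joint passes its speed limit or range.

## Robot

A 6-joint arm with a two-finger parallel gripper is mounted at the origin on the work surface. World frame = base frame: x ahead of the robot, y to its left, z up, the work surface at z = 0. Lengths are in mm, angles in rad, forces in N, time in s.
With the tool pointing down it reaches from about 275 to 1000 mm from the base axis. Payload 8.4 kg.
Tool frame: the origin (TCP) lies at the centre of the arm's flange, where the gripper is bolted on; the fingertips stand 173 mm ahead of it and the grasp point (between the pads) lies 155 mm ahead of it; z points along the fingers, y is the direction in which the jaws open and shut (so a half turn about z gives the same grasp; the last joint's range is limited). The gripper opens to 85 mm and grips with 20 to 120 N. Pads are 22 mm wide; open, the fingers measure 114 mm over their backs; the gripper's body (76 mm by 85 mm) begins 54 mm behind the grasp point. The pads swing forward as they close: fully open they stand 13 mm farther back than shut.
Start: joints at [-1.157, 0.353, 1.633, -0, 1.155, -0.002], TCP at [252.451, -571.75, 404.681] pointing down, gripper open.
Joint ranges: [-2.63, 2.63], [-0.92, 2.1], [0.06, 2.66], [-1.3, 4.44], [0, 2.69], [-3.02, 3.02]. Speed limits (rad/s): [2.22, 2.22, 2.79, 3.14, 3.14, 3.14].

## Interface

Orientations are given as [roll, pitch, yaw] about the fixed x, y, z axes, in that order (R = Rz(yaw) Ry(pitch) Rx(roll)).
In Python, from rig import sense, grab_frame, camera_model, sign_off gives the robot as it stands. The module is installed in compiled form; this text tells all that it offers.
- The arm moves only by the tool step_arm, never from a script. Its argument "commands" is a list of rows, each a list of 3 entries, a list of its own where there are three numbers: the shift along the tool's x, y, z in mm, then the turn about the tool's z in rad, then the opening, from 0 (shut) to 1 (fully open). A call has 1 to 20 rows; each row shifts and turns the pose as measured when the row begins, along the tool's axes as they then stand; what a row does not reach is not made up. A row lasts 1/8 s, in which the tool goes at most 62.5 mm and 10.7 degrees, less where a joint would pass 70% of its speed; a pose out of reach is approached as far as the arm can. A call with a gripper value outside its range is refused whole. The fingers move at their own pace and stop on an object; "force" is the grip in N (left out, the last holds). Time passes only in rows, so rows that do not move let the fingers close. It gives the time, the measured TCP pose, the force and the opening at its end, in the units of the state.
- sense(): the state, without advancing time (a new reading comes with each control period).
- grab_frame(name): name is "scene" or "top"; returns the picture (420x560x3 uint8, blue, green, red); there is no depth.
- camera_model(name): a dict with "fx", "fy", "cx", "cy" (pixels), "R" (3x3) and "t" (3): a world point X has camera coordinates R X + t. Camera axes: x right, y down, z forward; pixel columns grow to the right and rows downward; lengths in mm; the calibration is good to about 2 mm. A picture is of the moment at which its call begins. camera_model takes no time and is no camera call.
- sign_off(): hands the job in, once; it reports no verdict.
The state is a dict: "clock": time; "qpos": joint angles; "qvel": joint speeds; "joint_efforts": joint torques, N m; "eef_pos": TCP position; "tcp_rot": TCP orientation; "contact_force": force on the tool from outside, world axes, zero at the start; "wrist_torque": the same for the moment, N m; "opening": opening from 0.0 (shut) to 1.0 (fully open).
Only numpy, scipy, OpenCV 4.12 (cv2) and the standard library are available. Lean on these libraries where they do the work, as an engineer would, in place of code of your own. Each camera call takes 0.05 s, during which the arm holds its last target. There are 200 camera calls.

## Working session

There is one attempt and no reset: what is moved stays moved. The work goes in short steps, Python scripts to look and compute and a tool call to move; the robot and the scene stay as the last step left them, time stands still between calls to the robot, and variables do not carry over. Pictures are saved under pics/ and viewed, about 8 in all and at most 12, crops included, and the job is handed in when it is done.

Besides the shell and the picture viewer there is one more tool, called after "Request:" in YAML: its name, and indented under it one key for each argument. step_arm: Moves the arm, as the interface text tells. Its arguments: {"type":"object","properties":{"commands":{"type":"array","items":{"type":"array"}},"force":{"type":"number"}},"required":["commands"]}

```bash
mkdir -p pics; cat > h.py <<'E'
import numpy as np,cv2
from rig import *
def ray(name,u,v,z):
    c=camera_model(name);R=np.array(c['R']);t=np.array(c['t'])
    C=-R.T@t; d=R.T@np.array([(u-c['cx'])/c['fx'],(v-c['cy'])/c['fy'],1])
    return C+d*(z-C[2])/d[2]
def proj(name,X):
    c=camera_model(name);p=np.array(c['R'])@np.array(X,float)+np.array(c['t'])
    return c['fx']*p[0]/p[2]+c['cx'],c['fy']*p[1]/p[2]+c['cy']
E
python3 - <<'E'
from h import *
for n in('scene','top'):
    cv2.imwrite(f'pics/{n}0.png',grab_frame(n)); c=camera_model(n); R=np.array(c['R']); print(n,c['fx'],c['cx'],c['cy'],-R.T@np.array(c['t']),R.round(2).tolist())
print(sense())
E
```

```text
scene 388.7648237443701 274.7893435291059 208.7518663493637 [1152.66596163 -539.03302447  569.83580971] [[0.65, 0.76, -0.02], [0.4, -0.36, -0.84], [-0.65, 0.54, -0.54]]
top 382.7767682699735 280.97283332294467 213.92693301298868 [474.35028315 -47.38267904 883.72412985] [[-0.01, -1.0, -0.02], [-1.0, 0.01, -0.06], [0.06, 0.02, -1.0]]
{'clock': 0.1, 'qpos': array([-1.15739730e+00,  3.53640015e-01,  1.63406312e+00,  4.48792079e-06,
        1.15520571e+00, -2.38591017e-03]), 'qvel': array([ 8.60475922e-05, -1.98584365e-03, -1.20320665e-03, -4.24247263e-04,
       -1.63960613e-03,  4.32907732e-04]), 'joint_efforts': array([-5.22938590e-04, -6.06357121e+01, -3.42817640e+01, -1.57132677e-04,
        3.95153431e-03, -1.94862537e-06]), 'eef_pos': array([ 252.36808876, -571.55627468,  403.99699202]), 'tcp_rot': array([-3.14027647e+00, -7.24381871e-06,  4.15783121e-01]), 'contact_force': array([ 0.00465429, -0.47077349,  0.0377179 ]), 'wrist_torque': array([-0.01582353, -0.04845778, -0.01538645]), 'opening': 1.002514361395849}
```

View pics/scene0.png

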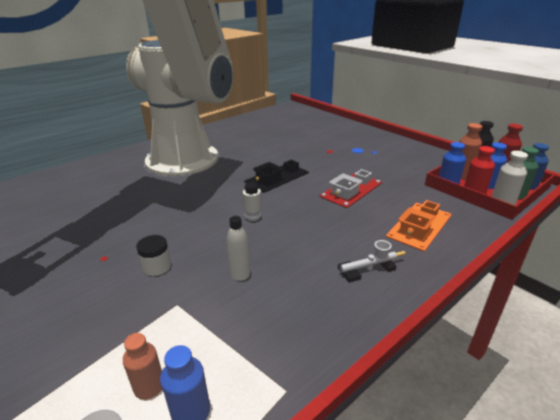

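View pics/top0.png

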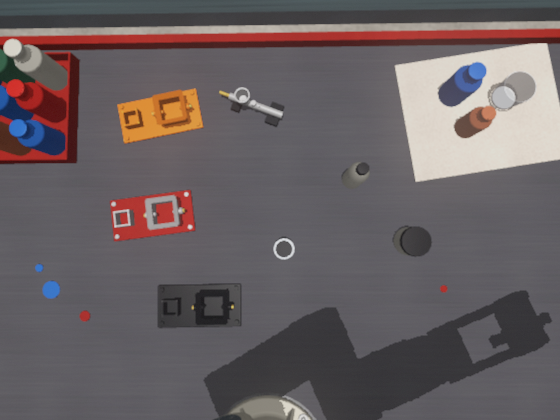

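The grooved bottle candidates are:
- The bottle at scene (252,200) / top (284,249), which has a metal foot and a short black cap. It fits.
- The tall bottle at scene (238,250), which doesn't.
- The jar at scene (153,255), which doesn't.

The holder candidates are red/steel at top (162,212), orange at (170,110) and black at (212,306). The red base fits. I'll confirm both in a crop and measure.

```bash
cat > m.py <<'E'
from h import *
s=cv2.imread('pics/scene0.png');t=cv2.imread('pics/top0.png')
cr=lambda im,x,y,w,h:cv2.resize(im[y:y+h,x:x+w],(390,390),interpolation=cv2.INTER_CUBIC)
cv2.imwrite('pics/crop1.png',np.hstack([cr(s,217,165,70,70),cr(t,107,165,100,100)]))
# bottle: white ring in top view (body top at z=80), cap inside
hsv=cv2.cvtColor(t,cv2.COLOR_BGR2HSV)
m=cv2.inRange(hsv,(0,0,130),(180,60,255)); m2=np.zeros_like(m); m2[230:268,265:305]=m[230:268,265:305]
c,r=cv2.minEnclosingCircle(cv2.findNonZero(m2)); print('ring px',c,r)
print('bottle z80',ray('top',*c,80),'diam',np.linalg.norm(ray('top',c[0]+r,c[1],80)-ray('top',c[0]-r,c[1],80)))
# red base
red=cv2.inRange(hsv,(0,120,60),(8,255,255))|cv2.inRange(hsv,(172,120,60),(180,255,255))
m3=np.zeros_like(red);m3[175:255,100:205]=red[175:255,100:205]
b=cv2.boxPoints(cv2.minAreaRect(cv2.findNonZero(m3)));W=np.array([ray('top',*p,6) for p in b]);print('base corners',W.round(1)[:,:2].tolist(),'centre',W.mean(0), 'sides',np.linalg.norm(W-np.roll(W,1,0),axis=1))
# steel rims in top
st=cv2.inRange(hsv,(0,0,110),(180,70,255))
k=np.zeros_like(st);k[185:240,112:192]=st[185:240,112:192]
for q in cv2.findContours(k,cv2.RETR_EXTERNAL,cv2.CHAIN_APPROX_NONE)[0]:
    if len(q)>20:
        R=cv2.minAreaRect(q);print('rim',R,'z40',ray('top',*R[0],40)[:2],'z46',ray('top',*R[0],46)[:2])
E
python3 m.py
```

```text
ring px (283.6322937011719, 248.31712341308594) 11.002501487731934
bottle z80 [453.55863287 -39.28182333  80.        ] diam 46.03680666999478
base corners [[565.3, 367.7], [589.2, 177.4], [494.5, 163.9], [470.5, 352.8]] centre [529.88776829 265.42010273   6.        ] sides [ 95.87842531 191.78930581  95.67496146 190.43056815]
rim ((121.51539611816406, 218.12310791015625), (16.744688034057617, 16.868722915649414), 82.87498474121094) z40 [521.24115578 321.12781026] z46 [520.90769935 318.50721088]
rim ((163.27694702148438, 211.7154083251953), (31.256752014160156, 37.334449768066406), 82.87498474121094) z40 [534.89498198 227.99321244] z46 [534.4644287  226.03492383]
```

View pics/crop1.png

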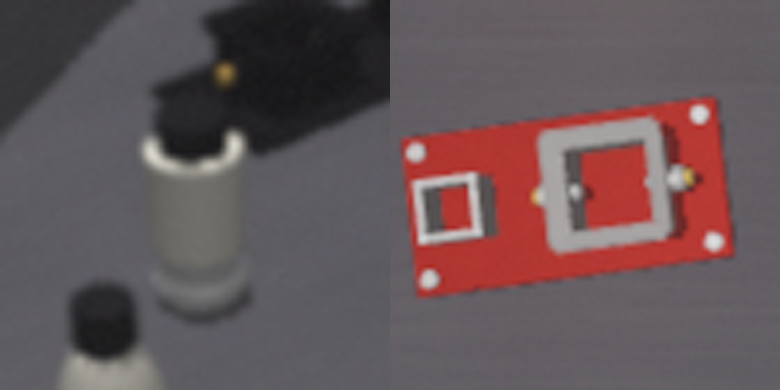

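Crop check: the left half shows the bottle with the steel foot and groove. The right half shows the red base with the steel square well and its balls; the rim centre is about (606,185) in the crop, which is top (162.4,212.4). Next I turn the tool to yaw 0 and start across, then refine the well position.

Request:
step_arm:
  commands:
    - [[0,0,0],0.14,1]
    - [[0,0,0],0.14,1]
    - [[0,0,0],0.13,1]
    - [[18,-48,0],0,1]
    - [[18,-48,0],0,1]
    - [[18,-48,0],0,1]
    - [[18,-48,0],0,1]
    - [[18,-48,0],0,1]
    - [[18,-48,0],0,1]
    - [[18,-48,0],0,1]
    - [[18,-48,0],0,1]
    - [[18,-48,0],0,1]

```text
clock: 1.6
eef_pos: [420.5, -130.1, 401.9]
tcp_rot: [-3.137, 0.002, -0.015]
contact_force: [0.5, -0.4, 0.4]
opening: 0.998
```

```bash
cat > m2.py <<'E'
from h import *
s=cv2.imread('pics/scene0.png');t=cv2.imread('pics/top0.png')
hs=cv2.cvtColor(t,cv2.COLOR_BGR2HSV);ss=cv2.cvtColor(s,cv2.COLOR_BGR2HSV)
st=cv2.inRange(hs,(0,0,95),(180,70,255));k=np.zeros_like(st);k[190:236,143:182]=st[190:236,143:182]
big=cv2.resize(k,None,fx=4,fy=4,interpolation=cv2.INTER_NEAREST);f=cv2.morphologyEx(cv2.morphologyEx(big,cv2.MORPH_CLOSE,np.ones((9,9))),cv2.MORPH_OPEN,np.ones((21,21)))
q=max(cv2.findContours(f,cv2.RETR_EXTERNAL,cv2.CHAIN_APPROX_NONE)[0],key=cv2.contourArea)
R=cv2.minAreaRect(q);p=(np.array(R[0])-1.5)/4;print('rim',p,np.array(R[1])/4,R[2],'z46',ray('top',*p,46))
# scene: bottle centre by projecting estimate; and foot/cap masks
for X in([453.5,-39.3,80],[453.5,-39.3,0],[453.5,-39.3,98],[533.5,227.8,46]):print(X,'scene',proj('scene',X),'top',proj('top',X))
y,x=190,0
row=ss[200,235:270];print(row[:,2])
for n,px in(('tall cap',(362,169)),('jar lid',(416,241))):print(n,ray('top',*px,145 if 'tall' in n else 66))
print(sense()['eef_pos'],sense()['tcp_rot'])
E
python3 m2.py
```

```text
rim [160. 212.] [32.75 30.75] 90.0 z46 [533.88391648 233.29290945  46.        ]
[453.5, -39.3, 80] scene (np.float64(250.97113276914922), np.float64(190.9053832584725)) top (np.float64(283.64114960261946), np.float64(248.34520856371137))
[453.5, -39.3, 0] scene (np.float64(252.53525688782923), np.float64(217.1437217629045)) top (np.float64(283.98543574080736), np.float64(247.43799132870978))
[453.5, -39.3, 98] scene (np.float64(250.60025836826142), np.float64(184.68392809586354)) top (np.float64(283.5540086631572), np.float64(248.57483082666522))
[533.5, 227.8, 46] scene (np.float64(344.24900540113293), np.float64(180.22740983593854)) top (np.float64(162.47466913799482), np.float64(212.1570009272177))
[101 100 100  99  99  99  98  97  94  97 101 103 105 109 109 109 111 111
 112 111 111 110 108 103  99  95  97  99  99 100 100 100  99  99  99]
tall cap [ 607.90340398 -193.02359134  145.        ]
jar lid [ 467.20983727 -319.69158149   66.        ]
[ 420.51862064 -130.11851253  401.87359547] [-3.13659076e+00  2.21172802e-03 -1.47275052e-02]
```

Request:
step_arm:
  commands:
    - [[16,-45,0],-0.015,1]
    - [[16,-45,0],0,1]
    - [[0,0,0],0,1]
    - [[0,0,30],0,1]
    - [[0,0,30],0,1]

```text
clock: 2.22
eef_pos: [454.7, -34.4, 342.4]
tcp_rot: [-3.137, -0.002, 0.007]
contact_force: [1.0, -0.5, 0.0]
opening: 0.999
```

```bash
python3 -c "
from h import *
a=grab_frame('scene')[110:250,180:320];b=grab_frame('top')[190:290,230:330]
cv2.imwrite('pics/pre.png',np.hstack([cv2.resize(a,(390,390)),cv2.resize(b,(390,390))]));print(sense()['eef_pos'],sense()['tcp_rot'])"
```

```text
[453.48024148 -34.44377153 340.65571785] [-3.13659311  0.00364496  0.00636061]
```

View pics/pre.png

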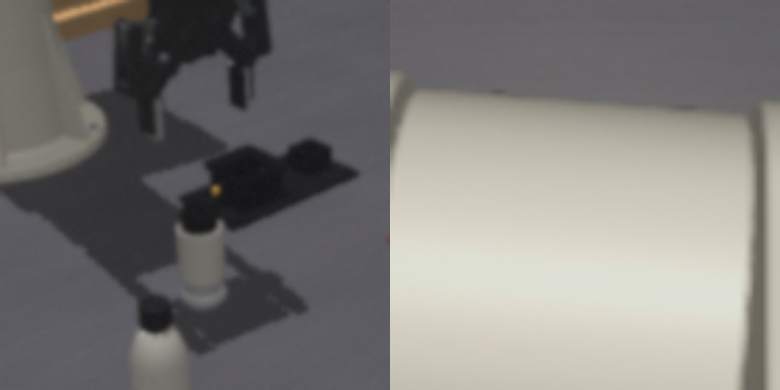

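The bottle's cap is at crop (200,212) and the fingertips straddle its line, with their midpoint at crop (195,120). The top view is blocked by the arm. I go down.

Request:
step_arm:
  commands:
    - [[0,5,10],0,1]
    - [[0,0,25],0,1]
    - [[0,0,25],0,1]
    - [[0,0,25],0,1]
    - [[0,0,20],0,1]
    - [[0,0,13],0,1]
    - [[0,0,0],0,1]

```text
clock: 3.2
eef_pos: [455.7, -43.7, 223.3]
tcp_rot: [-3.138, -0.004, 0.003]
contact_force: [-0.5, 0.1, -0.2]
opening: 1.0
```

Request:
step_arm:
  commands:
    - [[-1,-4,1],0,1]
    - [[0,0,0],0,0.6]
    - [[0,0,0],0,0.4]
    - [[0,0,0],0,0.2]
    - [[0,0,0],0,0.2]
    - [[0,0,0],0,0.2]
    - [[0,0,0],0,0.2]
    - [[0,0,0],0,0.2]
  force: 50

```text
clock: 4.2
eef_pos: [455.5, -39.6, 224.4]
tcp_rot: [-3.139, -0.008, 0.003]
contact_force: [-0.3, 0.7, -1.5]
opening: 0.501
```

Request:
step_arm:
  commands:
    - [[0,0,-10],0,0.2]
    - [[0,0,-25],0,0.2]
    - [[0,0,-30],0,0.2]
    - [[0,0,-30],0,0.2]
    - [[10,-34,0],0,0.2]
    - [[12,-40,0],0,0.2]
    - [[12,-40,0],0,0.2]
    - [[12,-40,0],0,0.2]
    - [[12,-40,0],0,0.2]
    - [[12,-40,0],0,0.2]
    - [[8,-25,0],0,0.2]
    - [[0,0,0],0,0.2]

```text
clock: 5.7
eef_pos: [533.9, 227.3, 332.0]
tcp_rot: [-3.138, -0.013, 0.001]
contact_force: [-0.7, 0.1, -2.0]
opening: 0.5
```

```bash
python3 -c "
from h import *
a=grab_frame('scene')[90:220,285:415];b=grab_frame('top')[150:280,97:227]
cv2.imwrite('pics/over.png',np.hstack([cv2.resize(a,(390,390)),cv2.resize(b,(390,390))]));print(sense()['eef_pos'],sense()['tcp_rot'],sense()['opening'])"
```

```text
[533.29272288 225.69650529 331.73087038] [-3.13838704e+00 -1.22113646e-02  2.25907626e-04] 0.5002666038784198
```

View pics/over.png

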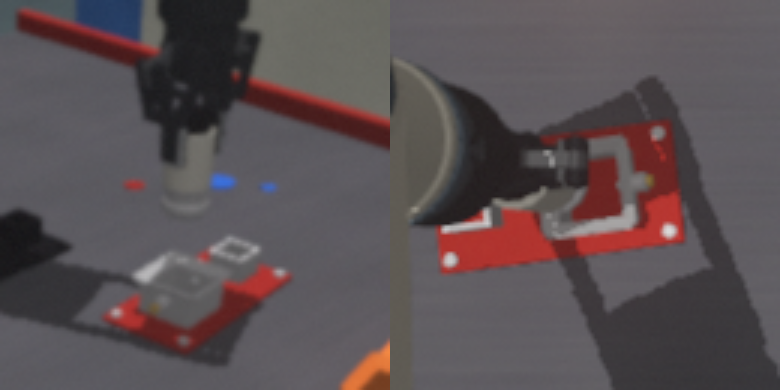

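Scene crop: foot underside centred near (187,207) → px (347.3,159), rim centre near (183,272) → px (346,180.7). I'll check both against predictions.

```bash
python3 -c "
from h import *
for X in([533.5,227.8,46],[538.5,227.8,46],[533.5,232.8,46],[531.3,226,108],[531.3,226,115],[533.5,227.8,108]):print(X,np.round(proj('scene',X),1))
c=cv2.imread('pics/over.png')[:,:390]
g=cv2.cvtColor(c,cv2.COLOR_BGR2GRAY)
for r in (165,175,185,193,200,205,209,213): print(r,g[r,140:235:3].tolist())
"
```

```text
[533.5, 227.8, 46] [344.2 180.2]
[538.5, 227.8, 46] [345.6 180.9]
[533.5, 232.8, 46] [345.4 179.7]
[531.3, 226, 108] [344.9 160.1]
[531.3, 226, 115] [345.1 157.8]
[533.5, 227.8, 108] [346.  160.2]
165 [92, 92, 91, 92, 93, 92, 92, 88, 83, 78, 74, 72, 74, 79, 84, 91, 102, 108, 109, 108, 109, 108, 107, 103, 98, 94, 92, 91, 91, 91, 91, 93]
175 [92, 91, 92, 92, 92, 92, 92, 90, 91, 92, 95, 99, 102, 104, 106, 107, 108, 110, 110, 109, 108, 108, 106, 103, 102, 102, 102, 100, 99, 99, 97, 94]
185 [86, 89, 91, 91, 91, 90, 90, 88, 88, 90, 94, 99, 103, 104, 105, 107, 108, 109, 109, 108, 107, 106, 102, 100, 100, 100, 101, 102, 102, 101, 99, 96]
193 [89, 89, 89, 90, 89, 89, 89, 88, 88, 84, 83, 85, 89, 92, 96, 96, 96, 97, 97, 96, 95, 95, 93, 94, 93, 92, 92, 93, 92, 91, 92, 92]
200 [89, 89, 89, 90, 90, 90, 90, 94, 99, 98, 94, 91, 92, 92, 93, 93, 94, 95, 96, 95, 96, 100, 102, 99, 94, 91, 90, 91, 93, 93, 93, 93]
205 [90, 92, 91, 91, 91, 91, 89, 88, 92, 100, 105, 106, 107, 107, 108, 108, 109, 111, 110, 109, 109, 110, 105, 98, 92, 91, 90, 91, 92, 92, 93, 94]
209 [91, 92, 92, 91, 91, 91, 90, 88, 87, 90, 94, 99, 104, 108, 110, 112, 113, 114, 113, 111, 106, 102, 97, 93, 92, 92, 91, 92, 92, 93, 93, 93]
213 [91, 92, 92, 92, 91, 91, 91, 90, 89, 87, 87, 89, 93, 95, 97, 99, 100, 101, 99, 98, 96, 94, 92, 92, 93, 93, 92, 93, 92, 93, 92, 92]
```

```bash
python3 -c "
import cv2
c=cv2.imread('pics/scene0.png')[165:205,325:385]
cv2.imwrite('pics/rim.png',cv2.resize(c,(780,520),interpolation=cv2.INTER_CUBIC))"
```

```text
(no output)
```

View pics/rim.png

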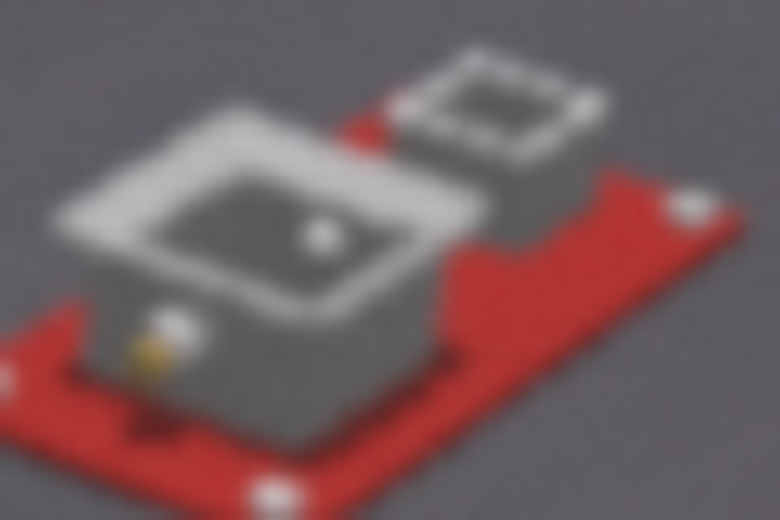

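The rim centre reads px (345.7,180.8). That is +1.5 px from prediction, the same systematic shift as the bottle, so the relative offset is about 2 mm. I'll trim that and descend into the mouth.

Request:
step_arm:
  commands:
    - [[2,-2,0],0,0.2]
    - [[0,0,12],0,0.2]
    - [[0,0,15],0,0.2]
    - [[0,0,15],0,0.2]
    - [[0,0,10],0,0.2]
    - [[0,0,2],0,0.2]

```text
clock: 6.55
eef_pos: [535.1, 225.0, 273.1]
tcp_rot: [-3.14, -0.009, -0.003]
contact_force: [0.3, 0.5, -2.2]
opening: 0.502
```

Request:
step_arm:
  commands:
    - [[0,-2.5,0],0,0.2]
    - [[0,-0.5,6],0,0.2]
    - [[0,0,6],0,0.2]
    - [[0,0,4],0,0.2]
    - [[0,0,0],0,0.2]

```text
clock: 7.18
eef_pos: [535.6, 228.5, 256.6]
tcp_rot: [-3.139, -0.011, -0.002]
contact_force: [-0.2, 0.4, -2.0]
opening: 0.504
```

Request:
step_arm:
  commands:
    - [[0,0.5,5],0,0.2]
    - [[0,0,4],0,0.2]
    - [[0,0,2],0,0.2]
    - [[0,0,2],0,0.2]
  force: 80

```text
clock: 7.68
eef_pos: [537.3, 229.7, 247.0]
tcp_rot: [-3.135, -0.016, -0.003]
contact_force: [-7.6, -1.4, 28.5]
opening: 0.493
```

Ball contact came at the expected height, but with −7.6 N sideways in x. I'll ease off in x and read again.

Request:
step_arm:
  commands:
    - [[-2,1,-1],0,0.2]
    - [[0,0,0],0,0.2]

```text
clock: 7.92
eef_pos: [535.6, 229.1, 248.7]
tcp_rot: [-3.134, -0.017, -0.003]
contact_force: [-2.6, 2.7, 6.0]
opening: 0.49
```

```bash
python3 -c "
from h import *
a=grab_frame('scene')[110:210,295:395]
cv2.imwrite('pics/in.png',cv2.resize(a,(560,560),interpolation=cv2.INTER_CUBIC));s=sense();print(s['eef_pos'],s['contact_force'],s['wrist_torque'],s['tcp_rot'])"
```

```text
[535.5892905  229.14001545 248.70458315] [-1.28205148  3.1997406   7.19543018] [ 0.44316042  0.47358661 -0.06726059] [-3.13398501 -0.01713693 -0.00343094]
```

View pics/in.png

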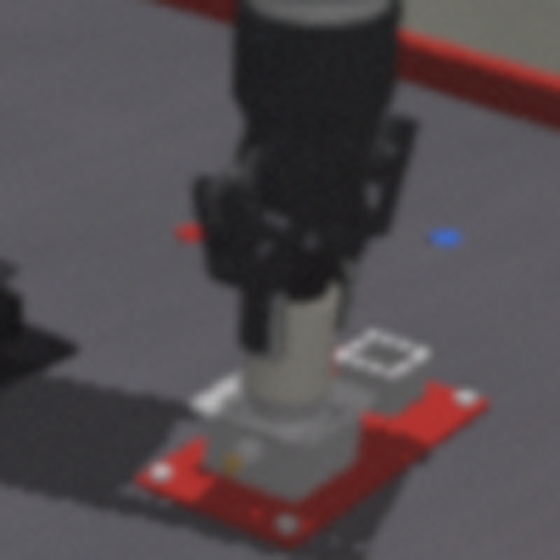

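The bottle is in the mouth, upright: body at crop (290,350), rim below it. Side forces are small. Now I press.

Request:
step_arm:
  commands:
    - [[0,1,3],0,0.2]
    - [[0,0,3],0,0.2]
    - [[0,0,3],0,0.2]

```text
clock: 8.35
eef_pos: [536.2, 228.6, 241.5]
tcp_rot: [-3.133, -0.019, -0.003]
contact_force: [-2.2, 1.2, 5.1]
opening: 0.492
```

Request:
step_arm:
  commands:
    - [[-0.5,0,4],0,0.2]
    - [[0,0,4],0,0.2]
    - [[0,0,3],0,0.2]
    - [[0,0,3],0,0.2]

```text
clock: 8.85
eef_pos: [536.9, 228.9, 230.3]
tcp_rot: [-3.133, -0.02, -0.003]
contact_force: [-17.0, -5.0, 63.7]
opening: 0.489
```

TCP z is 230.3, the computed home height, and the force rose to 64 N, so the bottle is on the floor. I'll relieve the load and then release.

Request:
step_arm:
  commands:
    - [[-1,0,-0.5],0,0.2]
    - [[0,0,0],0,0.2]

```text
clock: 9.1
eef_pos: [535.6, 228.9, 231.2]
tcp_rot: [-3.133, -0.02, -0.003]
contact_force: [0.2, 1.9, 1.1]
opening: 0.49
```

Request:
step_arm:
  commands:
    - [[0,0,0],0,0.6]
    - [[0,0,0],0,0.8]
    - [[0,0,0],0,1]
    - [[0,0,0],0,1]
    - [[0,0,0],0,1]
    - [[0,0,-10],0,1]
    - [[0,0,-25],0,1]
    - [[0,0,-40],0,1]
    - [[0,0,-40],0,1]
    - [[0,50,-40],0,1]
    - [[-30,55,0],0,1]
    - [[-30,55,0],0,1]
    - [[-30,55,0],0,1]
    - [[0,0,0],0,1]

```text
clock: 10.85
eef_pos: [440.6, 10.8, 390.9]
tcp_rot: [-3.135, -0.027, -0.0]
contact_force: [0.1, -0.0, -0.2]
opening: 0.997
```

```bash
python3 - <<'E'
from h import *
s=grab_frame('scene');t=grab_frame('top')
a=s[130:210,300:400];b=t[160:260,107:232]
cv2.imwrite('pics/end.png',np.hstack([cv2.resize(a,(400,320),interpolation=cv2.INTER_CUBIC),cv2.resize(b,(400,320),interpolation=cv2.INTER_CUBIC)]))
for z in(86,104,46):print(z,'scene',np.round(proj('scene',[533.5,227.8,z]),1),'top',np.round(proj('top',[533.5,227.8,z]),1))
s=sense();print(s['clock'],s['eef_pos'],s['contact_force'])
E
```

```text
86 scene [345.4 167.4] top [156.3 210.9]
104 scene [345.9 161.5] top [153.3 210.2]
46 scene [344.2 180.2] top [162.5 212.2]
10.95 [442.77654077  12.89585331 391.25295859] [ 0.53747044  0.4361111  -0.05986088]
```

View pics/end.png

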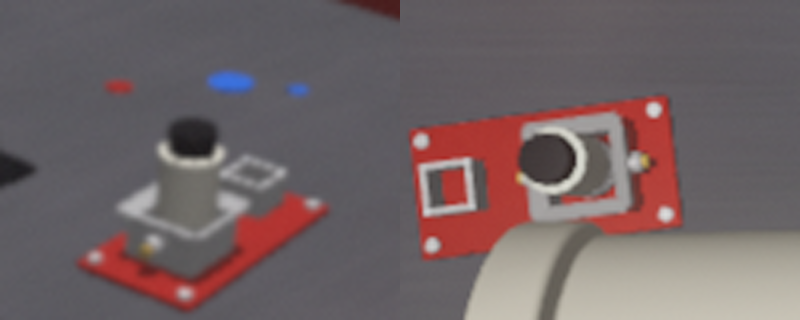

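The cap is at scene (348.3,162.7) and top (152.9,210.0). For a fully home bottle I predicted (347.4,162.1) after the calibration shift, and (153.3,210.2). They agree, so I hand in.

```bash
python3 -c "
from rig import *
print(sign_off())"
```

```text
the job is handed in; nothing more can be done
None
```

The grooved bottle is standing upright and fully home in the square well of the red-based holder. The gripper is open and clear of everything, and I handed the job in at about 11 s of the 38 s allowed.

**Insertion:** The bottle met the sprung balls about 17 mm above the floor, as expected. It then reached the floor at the tool height I had calculated (230.3 mm, against 230.4 mm expected).

**Final check:** After release, the cap sat within about 1 pixel of where a fully seated bottle should appear in both cameras. That is roughly 2–3 mm.

**Checks that disagreed or weren't made:**
- **Ball force:** The first touch on the balls read 28 N, above the stated 7 to 15 N, with some side load. I eased the arm sideways and the rest of the press went smoothly.
- **Floor force:** It peaked at 64 N at the wrist when the bottle reached the floor, under the 120 N limit.
- **Well position:** One automatic measurement of the well's rim was about 5 mm off. I rejected it in favour of the value from the enlarged crop, which the scene camera and the base layout supported.
- **Bystanders:** I kept the arm away from the tall bottle and the wide jar and saw no contact, but I did not re-measure their positions at the end.

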